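# Lay an LED module on the sloping inspection rail

## Task

Take the light module with the four domed lenses out of the rack and lay it down flat on the grey foam mat, lenses up, letting go of it. Then pick it up again and set it, lenses still up, lengthwise on the narrow sloping rail of the inspection stand, centred across the rail, with its lower end resting against the stop; do not drop it. Leave the other two modules standing in the rack where they are.

Things in the scene. Friction and masses are not known exactly. Their poses are not given: they have to be found in the camera images.
- module: white metal LED module, plate 130 x 56 x 12 mm, 0.22 kg; front face has four clear domed lenses (21 mm wide, 8 mm high) on its long centre line, 24 and 48 mm either side of the middle; back flat. Starts on a long edge in one of the rack's grooves. Origin: middle of the edge it stands on, mid-thickness; x out of the lens face, y along its length, z up its width.
- module_mid (a point): centre of that module's plate (mid length, width and thickness), axes as module.
- ribbed: another module in the rack, same plate, with three long ribs 7 mm high instead of lenses. Origin and axes like module. Stays where it is.
- blank: another module in the rack, same plate with two bare flat faces. Origin and axes like module. Stays where it is.
- rack: black rack fixed to the table, base 200 (x) x 150 (y) x 8 mm; origin: centre of its underside. Three grooves along its y, at x = -64, 0, +64 mm, 15 mm wide between walls 14 mm high; the modules stand on the base in them, lens or rib side to rack +x, tops 64 mm above the table.
- mat: grey foam mat fixed to the table, 280 (x) x 200 (y) x 6 mm. Origin: centre of its underside. A screwdriver lies on it along its edge nearest the robot, about 115 mm from the mat's centre.
- stand: inspection stand fixed to the table: dark steel base plate 150 (x) x 100 (y) x 10 mm with two posts that carry the sloping rail. Origin: centre of its underside. A module in place has its plate centre 65 mm up the rail from the stop and 6 mm off the face, overhanging the rail by 14 mm on each side.
- rail: the stand's sloping bar, 28 mm wide, 10 thick; upper face rises at 20 degrees away from the robot side. Origin: on that face at its lower end, at the foot of the stop, mid-width, 60 mm above the table; x up the slope (face 117 mm long), y across, z square out of the face. The stop is a lip 28 mm wide just below x = 0, 10 mm higher than the face.

How it is judged:
By the outcome, as a careful person would: the job done as asked, in the order asked, and still so for the second after the job is handed in, with the robot touching nothing.
It also fails if it takes over 56 s, if anything falls off the work surface, if the arm or the gripper's body presses on something with over 40 N, if the wrist force passes 120 N, or if a joint passes its speed limit or range.

## Robot

A 6-joint arm with a two-finger parallel gripper is mounted at the origin on the work surface. World frame = base frame: x ahead of the robot, y to its left, z up, the work surface at z = 0. Lengths are in m, angles in rad, forces in N, time in s.
With the tool pointing down it reaches from about 0.275 to 0.75 m from the base axis. Payload 10.2 kg.
Tool frame: the origin (TCP) lies midway between the tips of the shut fingers; the grasp point (between the pads) lies 19 mm behind it (env.hold_point_z is the distance from the TCP to the grasp point, in m); z points along the fingers, y is the line along which they close (so a half turn about z gives the same grasp; the last joint's range is limited). The gripper opens to 85 mm and grips with 20 to 120 N. Pads are 22 mm wide; open, the fingers measure 114 mm over their backs; the gripper's body (76 mm by 85 mm) begins 54 mm behind the grasp point. The pads swing forward as they close: fully open they stand 13 mm farther back than shut.
Start: joints at [1.06, 0.313, 1.498, -0, 1.331, -0.223], TCP at [0.149, 0.503, 0.231] pointing down, gripper open.
Joint ranges: [-2.94, 2.94], [-0.97, 2.17], [0.19, 2.56], [-1.23, 4.37], [0.02, 3.11], [-2.88, 2.88]. Speed limits (rad/s): [2.39, 2.39, 3.01, 3.14, 3.14, 3.14].

## Interface

Orientations are given as a unit quaternion [x, y, z, w].
In Python, from bench import env, kinematics, monitor, eyes, job gives the robot as it stands. The module is installed in compiled form; this text tells all that it offers. Calls block until the motion is done:
- env.reach(position, orientation): joint-space move of the TCP to a pose.
- env.movel(position, velocity=0.15, frame=None, guard=None): straight line of the TCP; frame=None keeps the orientation; velocity is the mean speed in m/s. With guard (N) it stops when the force on the tool has changed by that much, and returns True; else False.
- env.set_joints(angles): joint-space move.
- env.release() and env.close_gripper(effort=None): open the fingers fully, or close them until they stop; effort is the grip in N (None keeps the last).
- env.hold(seconds).
- kinematics.ik(position, orientation): joint angles nearest the present ones, or None.
- monitor.sense(): the state.
- eyes.grab_frame(name): name is "scene" or "top" or "wrist"; returns a dict with "frame" (420x560x3 uint8, red, green, blue), "mtx" (3x3 intrinsics, pixels), "view" (4x4, takes a point from world to camera coordinates). Camera axes: x right, y down, z forward; pixel columns grow to the right and rows downward; lengths in m; the calibration is good to about 2 mm. A picture is of the moment at which its call begins. There is no depth.
A pose or a line that the arm cannot do raises env.MotionError and nothing moves.
- job.hand_in(): hands the job in; it is judged then, once.
The state is a dict: "clock": time; "joints": joint angles; "qvel": joint speeds; "joint_efforts": joint torques, N m; "position": TCP position; "ee_rot": TCP orientation; "contact_force": force on the tool from outside, world axes, zero at the start; "ft_torque": the same for the moment, N m; "finger_gap": opening from 0.0 (shut) to 1.0 (fully open); "gripper_force": force on a finger pad.
Only numpy, scipy, OpenCV 4.12 (cv2) and the standard library are available. Lean on these libraries where they do the work, as an engineer would, in place of code of your own. Each camera call takes 0.05 s, during which the arm holds its last target. There are 200 camera calls.

## Working session

There is one attempt and no reset: what is moved stays moved. The work goes in short steps, each a Python script; the robot and the scene stay as the last script left them, time stands still between calls to the robot, and variables do not carry over. Pictures are saved under pics/ and viewed, at most 10 in all, crops included, and the job is handed in when it is done.

```bash
mkdir -p pics
python3 - <<'E'
from bench import env,kinematics,monitor,eyes
import cv2,numpy as np
for n in ["scene","top"]:
    g=eyes.grab_frame(n); f=g["frame"]
    cv2.imwrite(f"pics/{n}0.png",cv2.resize(f[:,:,::-1],(800,600),interpolation=cv2.INTER_CUBIC))
    np.savez(f"{n}0.npz",**g)
    print(n,g["mtx"].round(1).tolist(),np.linalg.inv(g["view"]).round(3).tolist())
s=monitor.sense();print(s)
E
```

```text
scene [[538.3, 0.0, 284.0], [0.0, 538.3, 212.6], [0.0, 0.0, 1.0]] [[0.712, 0.435, -0.551, 1.084], [0.702, -0.444, 0.556, -0.572], [-0.003, -0.783, -0.622, 0.704], [0.0, 0.0, 0.0, 1.0]]
top [[509.9, 0.0, 275.9], [0.0, 509.9, 200.1], [0.0, 0.0, 1.0]] [[0.086, -0.971, 0.221, 0.266], [-0.996, -0.085, 0.017, 0.015], [0.002, -0.222, -0.975, 1.148], [0.0, 0.0, 0.0, 1.0]]
{'clock': 0.1, 'joints': array([ 1.05956922e+00,  3.13391134e-01,  1.49835836e+00, -2.46113360e-05,
        1.33098210e+00, -2.23408019e-01]), 'qvel': array([ 0.00155163, -0.00126251, -0.00147747,  0.00056395,  0.00016464,
        0.00086517]), 'joint_efforts': array([ 3.14764955e-03, -4.12898612e+01, -2.60140836e+01, -1.45278163e-04,
        3.05499176e-03,  2.99857525e-06]), 'position': array([0.14893582, 0.5031959 , 0.23079482]), 'ee_rot': array([ 1.43410406e-01,  9.89663140e-01, -5.35777901e-04, -1.93350743e-04]), 'contact_force': array([ 0.02929892,  0.23390493, -0.08282529]), 'ft_torque': array([-0.02745006, -0.0312962 ,  0.0290217 ]), 'gripper_force': 0.0, 'finger_gap': 1.0031380810382022}
```

View pics/scene0.png

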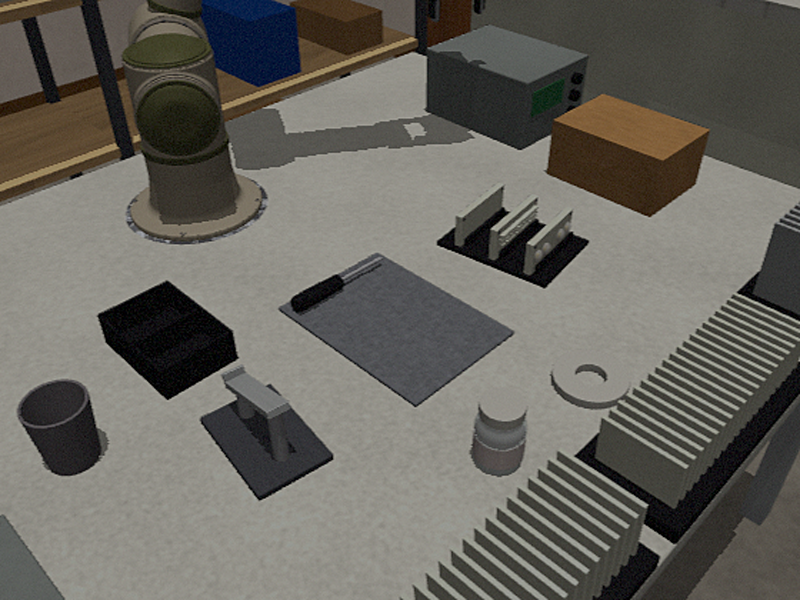

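View pics/top0.png

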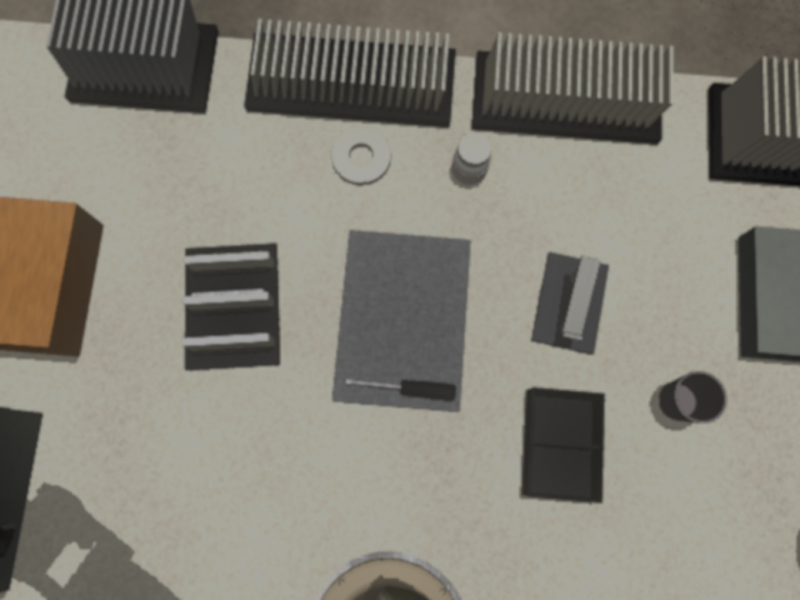

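The scene view shows the lens module in the rack's far groove (550,242), lenses towards +x. The stand is at (265,430) and the mat is in the middle. In the top view the lens module is the upper bar (228,258), and the rail runs from (573,338) up to (590,258).

```bash
cat > h.py <<'E'
import numpy as np,cv2
from scipy.spatial.transform import Rotation as R
from scipy.optimize import least_squares
def proj(g,P):
    c=(np.c_[np.atleast_2d(P),np.ones(len(np.atleast_2d(P)))]@g["view"].T)[:,:3]; p=c@g["mtx"].T; return p[:,:2]/p[:,2:]
def ray(g,uv,z):
    T=np.linalg.inv(g["view"]); d=T[:3,:3]@np.linalg.solve(g["mtx"],[uv[0],uv[1],1]); o=T[:3,3]
    return o+d*(z-o[2])/d[2]
def fitpose(obs):  # obs: list of (g, model pts Nx3, pixels Nx2) ; x,y,yaw on table
    def w(p,M): return np.asarray(M)@R.from_euler('z',p[2]).as_matrix().T+[p[0],p[1],0]
    r=lambda p:np.concatenate([(proj(g,w(p,M))-px).ravel() for g,M,px in obs])
    best=min((least_squares(r,[.5,y,a]) for y in(-.2,0,.3) for a in(-.3,.3)),key=lambda s:s.cost)
    return best.x,np.sqrt(2*best.cost/len(best.fun))
E
python3 - <<'E'
from bench import env,kinematics,monitor,eyes
from h import *
g=dict(np.load("top0.npz"))
for n,z,q in [("rack",.008,[(186,248),(277,243),(279,363),(186,369)]),("mat",.006,[(349,231),(470,239),(460,411),(333,402)]),
 ("stand",.01,[(547,253),(608,263),(594,353),(532,344)]),("railLo",.06,[(573,338)]),("railHi",.1,[(590,258)]),("lensTop",.064,[(187,260),(268,254)])]:
    P=np.array([ray(g,((u+.5)*.7-.5,(v+.5)*.7-.5),z) for u,v in q]); print(n,P.round(3).tolist(),P.mean(0).round(3))
w=eyes.grab_frame("wrist"); s=monitor.sense()
Tt=np.eye(4);Tt[:3,:3]=R.from_quat(s["ee_rot"]).as_matrix();Tt[:3,3]=s["position"]
C=np.linalg.inv(Tt)@np.linalg.inv(w["view"]); print(C.round(3).tolist(),w["mtx"][0,0])
E
```

```text
rack [[0.559, 0.377, 0.008], [0.58, 0.231, 0.008], [0.386, 0.204, 0.008], [0.364, 0.348, 0.008]] [0.472 0.29  0.008]
mat [[0.611, 0.117, 0.006], [0.615, -0.081, 0.006], [0.337, -0.083, 0.006], [0.334, 0.114, 0.006]] [0.474 0.017 0.006]
stand [[0.601, -0.206, 0.01], [0.593, -0.305, 0.01], [0.444, -0.286, 0.01], [0.45, -0.189, 0.01]] [ 0.522 -0.247  0.01 ]
railLo [[0.457, -0.241, 0.06]] [ 0.457 -0.241  0.06 ]
railHi [[0.572, -0.253, 0.1]] [ 0.572 -0.253  0.1  ]
lensTop [[0.526, 0.355, 0.064], [0.546, 0.232, 0.064]] [0.536 0.294 0.064]
[[-0.0, -0.962, -0.272, 0.069], [1.0, -0.0, -0.001, -0.001], [0.001, -0.272, 0.962, -0.143], [0.0, 0.0, 0.0, 1.0]] 367.35708943734056
```

```bash
cat >> h.py <<'E'
def toolR(z,y):
    z=np.array(z,float);z/=np.linalg.norm(z);y=np.array(y,float);y-=z*(y@z);y/=np.linalg.norm(y)
    return R.from_matrix(np.c_[np.cross(y,z),y,z])
def yawx(a): return np.array([np.cos(a),np.sin(a),0])
E
python3 - <<'E'
from bench import env,kinematics,monitor,eyes
from h import *
D=[0,0,-1]
for s in (1,-1):
    a=.142
    q=[("rack",[.536,.294,.165],toolR(D,s*yawx(a))),("grasp",[.536,.294,.053],toolR(D,s*yawx(a)))]
    b=.015; Rl=R.from_euler('z',b)*R.from_euler('y',-38,degrees=True)*toolR(D,[s,0,0])
    q+=[("lay",[.474+.04-.046*np.cos(.9),.017,.006+.046*.788],Rl)]
    for n,p,o in q: print(s,n,kinematics.ik(p,o.as_quat()))
    print("regrasp",kinematics.ik([.49,.017,.01],toolR(D,[s,0,0]).as_quat()))
    c=-.12; X=R.from_euler('z',c)*R.from_euler('y',-20,degrees=True)
    for zz in(.08,.16): print("place",kinematics.ik([.52,-.25,zz],toolR(-X.as_matrix()[:,2],s*X.as_matrix()[:,1]).as_quat()))
# look at rack then stand
def look(p,o,n):
    env.reach(p,o.as_quat()); g=eyes.grab_frame("wrist"); np.savez(n+".npz",**g)
    cv2.imwrite(f"pics/{n}.png",cv2.resize(g["frame"][:,:,::-1],(800,600),interpolation=cv2.INTER_CUBIC))
look([.51,-.25,.20],toolR(D,[0,1,0]),"wstand")
look([.536,.294,.165],toolR(D,yawx(.142)),"wrack")
print(monitor.sense()["clock"])
E
```

```text
1 rack [ 3.10290992e-01  5.55808397e-01  1.31256348e+00 -4.44089210e-16
  1.27322077e+00  1.68290992e-01]
1 grasp [ 3.10290992e-01  6.81314417e-01  1.41736333e+00 -4.44089210e-16
  1.04291491e+00  1.68290992e-01]
1 lay [-0.31721925  0.35866462  2.29137425  2.18351255  0.24797499 -2.46365623]
regrasp [-2.04806956e-01  5.42795902e-01  1.82597601e+00 -4.44089210e-16
  7.72820739e-01 -2.04806956e-01]
place [-0.74212325  0.45385326  1.78157394  0.33734745  0.64624266 -2.4368034 ]
place [-0.74212325  0.33684988  1.70643422  0.27359227  0.82963422 -2.35101669]
-1 rack None
-1 grasp None
-1 lay [-0.31721925  0.35866462  2.29137425  2.18351255  0.24797499  0.67793642]
regrasp None
place [-0.74212325  0.45385326  1.78157394  0.33734745  0.64624266  0.70478926]
place [-0.74212325  0.33684988  1.70643422  0.27359227  0.82963422  0.79057597]
5.2417
```

View pics/wstand.png

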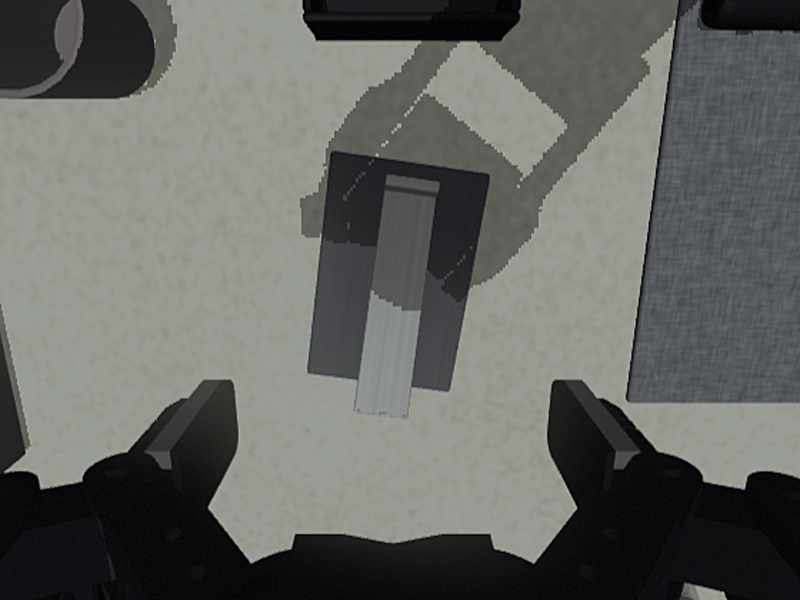

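View pics/wrack.png

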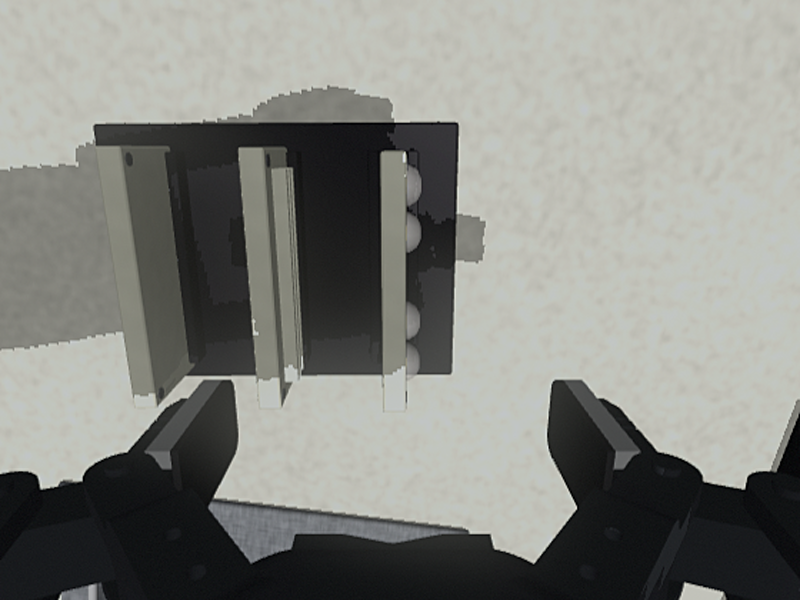

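The wrist view of the rack shows the lens module's top-face corners at (381,152), (407,151), (383,411) and (405,411), and the rack base corners at (95,125), (458,123) and (452,374). In the stand view the base corners are (332,152), (489,174), (449,391) and (308,372). The rail's upper end is at (356,411) and (407,416), and the stop's inner edge is near (386,188) and (438,194).

Run:
```python
from h import *
px=lambda q:(np.array(q)+.5)*.7-.5
t=dict(np.load("top0.npz"));ws=dict(np.load("wstand.npz"));wr=dict(np.load("wrack.npz"))
def rect(a,b,z): return [[a,b,z],[a,-b,z],[-a,-b,z],[-a,b,z]]
def pr(n,o): p,e=fitpose(o); print(n,p.round(4),"rms px",e.round(2)); return p
m=(wr,np.array([[-.006,.065,.064],[.006,.065,.064],[-.006,-.065,.064],[.006,-.065,.064]]),px([(381,152),(407,151),(383,411),(405,411)]))
pr("module wrist",[m])
rb=np.array(rect(.1,.075,.008))
pr("rack wrist",[(wr,rb[[3,0,1]],px([(95,125),(458,123),(452,374)]))])
pr("rack top",[(t,rb,px([(186,248),(277,243),(279,363),(186,369)])[[0,1,2,3]])])
pr("mat top",[(t,np.array(rect(.14,.1,.006)),px([(349,231),(470,239),(460,411),(333,402)]))])
sb=np.array([[-.075,-.05,.01],[-.075,.05,.01],[.075,.05,.01],[.075,-.05,.01]])
pr("stand wrist",[(ws,sb,px([(332,152),(489,174),(449,391),(308,372)]))])
c,s=np.cos(np.radians(20)),np.sin(np.radians(20))
f=lambda x,y,z:[x*c-z*s,y,.06+x*s+z*c]
pr("rail wrist all",[(ws,np.array([f(.117,-.014,0),f(.117,.014,0),f(0,-.014,.01),f(0,.014,.01)]),px([(356,411),(407,416),(386,188),(438,194)]))])
pr("rail end",[(ws,np.array([f(.117,-.014,0),f(.117,.014,0)]),px([(356,411),(407,416)]))])
```

```text
module wrist [0.5364 0.2954 0.1423] rms px 0.61
rack wrist [0.473  0.2903 0.1482] rms px 1.24
rack top [0.4725 0.2904 0.1454] rms px 0.83
mat top [0.4742 0.0168 0.0118] rms px 0.55
stand wrist [ 0.5237 -0.2491 -0.1398] rms px 1.1
rail wrist all [ 0.4649 -0.2405 -0.1389] rms px 1.28
rail end [ 0.4632 -0.2437 -0.1089] rms px 0.8
```

Run:
```python
from bench import env,kinematics,monitor,eyes
from h import *
o=toolR([0,0,-1],yawx(.143)).as_quat()
env.reach([.5364,.2954,.085],o)
print("hit",env.movel([.5364,.2954,.0535],velocity=.06,guard=6))
print(monitor.sense()["position"])
env.close_gripper(60)
s=monitor.sense();print(s["finger_gap"]*85,s["gripper_force"],s["contact_force"],s["clock"])
print(env.movel([.5364,.2954,.16],velocity=.08))
s=monitor.sense();print(s["finger_gap"]*85,s["gripper_force"],s["contact_force"],s["clock"])
g=eyes.grab_frame("wrist");np.savez("w2.npz",**g);t=eyes.grab_frame("scene")
a=cv2.resize(g["frame"],(400,300));b=cv2.resize(t["frame"][80:300,280:560],(400,300))
cv2.imwrite("pics/lift.png",np.hstack([a,b])[:,:,::-1])
```

```text
hit False
[0.53652619 0.29545357 0.05360483]
9.806235224758751 60.793901681900024 [-0.07963075 -0.17835398  2.68889613] 7.0083
False
10.011668868661488 60.16955494880676 [-0.38823831 -0.49699127 -3.43855476] 8.4917
```

View pics/lift.png

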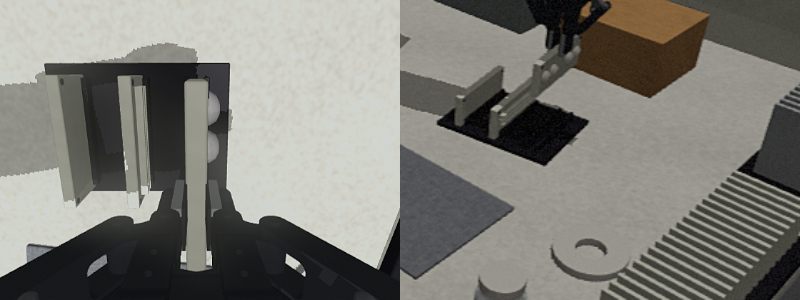

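The module is held at its top edge, mid-length, lenses facing right in the wrist view. The other two modules are still upright. Next I compare yaw options for laying it down.

```bash
cat >> h.py <<'E'
D=[0,0,-1]
def lay(b,al,mx,my,dz=0,L=.0455):
    """tcp pose: plate centre to come down at mat (mx,my) world, lean yaw b, plate angle al(deg)"""
    d=yawx(b); a=np.radians(al); E=np.array([mx,my,.006+.006*np.cos(a)])+.028*d
    return E+L*np.array([-np.cos(a)*d[0],-np.cos(a)*d[1],np.sin(a)])+[0,0,dz],(R.from_euler('z',b)*R.from_euler('y',-(90-al),degrees=True)*toolR(D,[1,0,0])).as_quat()
E
python3 - <<'E'
from bench import kinematics,monitor
from h import *
for b in np.radians([-90,-70,-45,45,70,90,98]):
    for dz in(.1,0):
        p,q=lay(b,52,.505,.017,dz); j=kinematics.ik(p,q); print(round(np.degrees(b)),dz,None if j is None else np.round(j,2))
print(monitor.sense()["joints"].round(2))
for y in([0,1,0],[0,-1,0]): print(kinematics.ik([.51,.017,.012],toolR(D,y).as_quat()))
E
```

```text
-90 0.1 [ 0.11  0.48  1.64 -0.71  1.21  2.01]
-90 0 [ 0.11  0.64  1.7  -0.78  1.05  2.18]
-70 0.1 [ 0.11  0.38  1.8  -0.82  0.96  1.82]
-70 0 [ 0.11  0.56  1.86 -0.97  0.81  2.06]
-45 0.1 [ 0.03  0.26  1.99 -0.91  0.61  1.51]
-45 0 None
45 0.1 [-0.53  0.24  2.01  0.86  0.9  -1.87]
45 0 [-0.53  0.46  2.08  1.08  0.74 -2.19]
70 0.1 [-0.53  0.36  1.83  0.71  1.19 -2.11]
70 0 [-0.53  0.55  1.89  0.8   1.01 -2.3 ]
90 0.1 [-0.49  0.47  1.67  0.58  1.39 -2.29]
90 0 [-0.49  0.63  1.73  0.62  1.21 -2.42]
98 0.1 [-0.47  0.5   1.61  0.53  1.47 -2.36]
98 0 [-0.47  0.66  1.66  0.55  1.28 -2.47]
[0.31 0.56 1.32 0.   1.26 0.17]
[-1.96612359e-01  5.70583330e-01  1.76503879e+00 -4.44089210e-16
  8.05970530e-01 -1.76740869e+00]
[-1.96612359e-01  5.70583330e-01  1.76503879e+00 -4.44089210e-16
  8.05970530e-01  1.37418397e+00]
```

Run:
```python
from bench import env,kinematics,monitor,eyes
from h import *
env.movel([.5364,.2954,.22],velocity=.15)
b=-np.pi/2
p,q=lay(b,52,.515,.017,.1); env.reach(p,q)
p,q=lay(b,52,.515,.017,.015); env.movel(p,velocity=.12)
p,q=lay(b,52,.515,.017,-.003); print("touch",env.movel(p,velocity=.03,guard=4),p)
s=monitor.sense();print(s["position"],s["contact_force"],s["finger_gap"]*85,s["clock"])
g=eyes.grab_frame("scene")
env.release(); env.hold(.3)
s=monitor.sense();print(s["position"],s["contact_force"],s["clock"])
h=eyes.grab_frame("scene")
f=lambda g:cv2.resize(g["frame"][150:310,180:400],(400,300))
cv2.imwrite("pics/lay.png",np.hstack([f(g),f(h)])[:,:,::-1])
```

```text
touch True [0.515      0.0170126  0.04254846]
[0.51494487 0.01720857 0.04542136] [-0.2977451   2.69311001  4.0073092 ] 9.667725928314782 12.1167
[0.5144614  0.01709329 0.04498421] [ 0.36302309 -1.00359275  0.082995  ] 13.1833
```

View pics/lay.png

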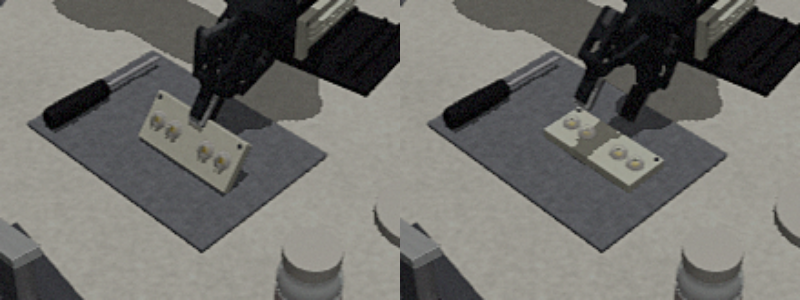

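The module went over smoothly and lies flat, lenses up. I'll back the fingers out sideways and measure it with the wrist camera.

Run:
```python
from bench import env,kinematics,monitor,eyes
from h import *
p=monitor.sense()["position"]
env.movel(p+[0,.05,.002],velocity=.1); env.movel(p+[0,.07,.11],velocity=.15)
env.reach([.515,.017,.13],toolR(D,[0,-1,0]).as_quat())
g=eyes.grab_frame("wrist");np.savez("wmat.npz",**g)
cv2.imwrite("pics/wmat.png",cv2.resize(g["frame"][:,:,::-1],(800,600),interpolation=cv2.INTER_CUBIC))
print(monitor.sense()["clock"])
```

```text
15.5083
```

View pics/wmat.png

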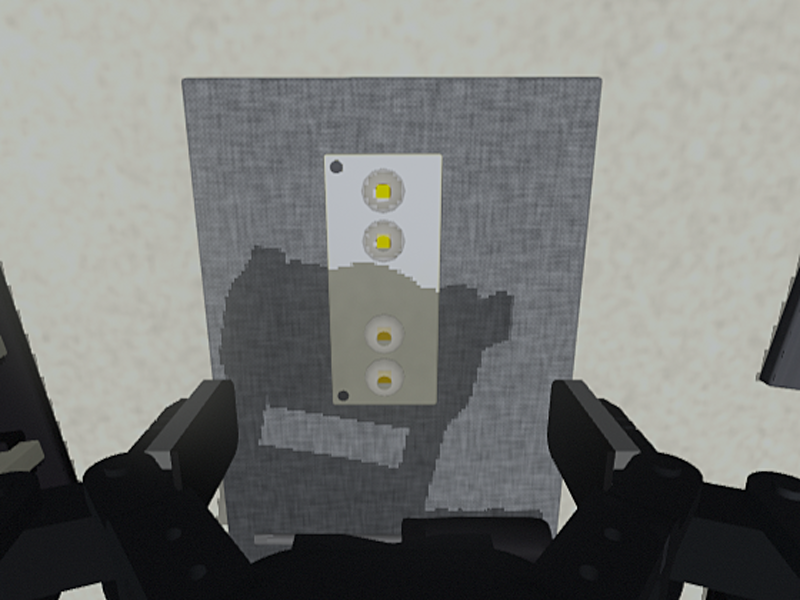

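The module lies flat with top-face corners at (325,155), (441,154), (333,405) and (437,404). I'll fit its pose and refine the rail from a second wrist view, locating the edges numerically.

```bash
cat >> h.py <<'E'
c20,s20=np.cos(np.radians(20)),np.sin(np.radians(20))
def railw(p,P):
    P=np.atleast_2d(P);x=P[:,0]*c20-P[:,2]*s20;z=.06+P[:,0]*s20+P[:,2]*c20
    return np.c_[x,P[:,1],z]@R.from_euler('z',p[2]).as_matrix().T+[p[0],p[1],0]
E
python3 - <<'E'
from bench import env,kinematics,monitor,eyes
from h import *
px=lambda q:(np.array(q)+.5)*.7-.5
g=dict(np.load("wmat.npz"))
print("module",fitpose([(g,np.array([[.065,.028,.018],[.065,-.028,.018],[-.065,.028,.018],[-.065,-.028,.018]]),px([(325,155),(441,154),(333,405),(437,404)]))]))
env.reach([.52,-.25,.22],toolR(D,[0,-1,0]).as_quat())
n=eyes.grab_frame("wrist");np.savez("wstand2.npz",**n)
print(monitor.sense()["clock"])
p0=np.array([.4649,-.2405,-.139])
from scipy.ndimage import map_coordinates,gaussian_filter
for g,nm in((dict(np.load("wstand.npz")),"A"),(n,"B")):
    I=gaussian_filter(g["frame"].astype(float).mean(2),.7); off=np.linspace(-.007,.007,141)
    def edge(pts): 
        u=proj(g,railw(p0,pts)); v=map_coordinates(I,[u[:,1],u[:,0]],order=1); d=np.abs(np.gradient(v)); return off[d.argmax()]*1e3,d.max()
    for s in(-1,1):
        E=[edge(np.c_[np.full(141,x),s*.014+off,np.zeros(141)]) for x in np.linspace(.012,.11,8)]
        print(nm,"side",s,[f"{a:.1f}({b:.1f})" for a,b in E])
    print(nm,"end",[ "%.1f(%.1f)"%edge(np.c_[.117+off,np.full(141,y),np.zeros(141)]) for y in(-.009,-.003,.003,.009)])
    print(nm,"stoptop",[ "%.1f(%.1f)"%edge(np.c_[off,np.full(141,y),np.full(141,.01)]) for y in(-.009,-.003,.003,.009)])
cv2.imwrite("pics/wstand2.png",cv2.resize(n["frame"][:,:,::-1],(800,600),interpolation=cv2.INTER_CUBIC))
E
```

```text
module (array([0.5149974 , 0.02029856, 0.00332341]), np.float64(0.7749231148657924))
16.65
A side -1 ['-0.1(3.4)', '-0.2(2.7)', '-0.1(1.6)', '1.8(4.1)', '-0.6(5.3)', '-0.4(4.6)', '-0.5(5.1)', '-1.1(2.0)']
A side 1 ['-0.5(4.0)', '-0.8(3.7)', '-0.8(1.7)', '-1.0(1.9)', '-1.0(4.6)', '-0.7(5.8)', '-1.1(4.1)', '-0.6(2.2)']
A end ['0.3(0.9)', '0.3(0.9)', '0.3(0.8)', '-0.2(0.9)']
A stoptop ['-6.3(3.0)', '-6.0(3.1)', '-6.1(3.1)', '-6.2(2.8)']
B side -1 ['-0.5(1.8)', '-0.2(2.0)', '-0.6(2.9)', '-0.3(2.9)', '-0.5(5.4)', '-0.5(5.2)', '-0.5(5.8)', '-0.6(5.5)']
B side 1 ['-0.6(2.0)', '-1.0(3.0)', '-0.7(2.8)', '-0.7(2.2)', '-0.3(2.8)', '-0.8(5.5)', '-1.0(6.1)', '-0.9(8.0)']
B end ['0.1(3.2)', '-0.5(3.1)', '-0.2(2.5)', '-0.1(2.9)']
B stoptop ['0.0(0.8)', '0.1(0.7)', '-0.9(0.7)', '0.1(0.7)']
```

View pics/wstand2.png

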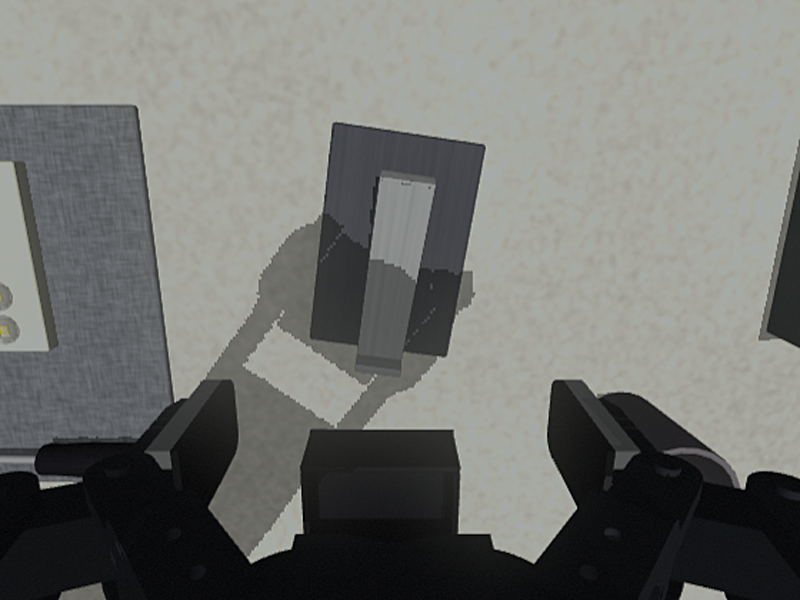

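Both stand views give the same rail pose within about 0.5 mm: (0.4648, -0.2409, yaw -0.1415). Next I regrasp across the width.

```bash
cat >> h.py <<'E'
RP=np.array([.4648,-.2409,-.1415])
RX=(R.from_euler('z',RP[2])*R.from_euler('y',-20,degrees=True)).as_matrix()
RQ=toolR(-RX[:,2],-RX[:,1]).as_quat()
def tcp_rail(x,z,y=0,h=.0082): return railw(RP,[[x,y,z]])[0]-h*RX[:,2]   # tcp so that plate centre is at rail (x,y,z)
E
python3 - <<'E'
from bench import env,kinematics,monitor,eyes
from h import *
o=toolR(D,-np.array([-np.sin(.0033),np.cos(.0033),0])).as_quat(); M=np.array([.515,.0203,0])
env.reach(M+[0,0,.07],o)
print(env.movel(M+[0,0,.0038],velocity=.08,guard=8))
env.close_gripper(45)
s=monitor.sense();print(s["position"],s["finger_gap"]*85,s["contact_force"],s["gripper_force"],s["clock"])
if s["finger_gap"]*85>45:
    env.movel(M+[0,0,.18],velocity=.1)
    env.reach(tcp_rail(.071,.07),RQ)
    s=monitor.sense();print(s["position"],tcp_rail(.071,.07),s["finger_gap"]*85,s["contact_force"],s["clock"])
    g=eyes.grab_frame("wrist");t=eyes.grab_frame("scene");f=cv2.resize(t["frame"][220:370,100:300],(400,300))
    cv2.imwrite("pics/held.png",np.hstack([cv2.resize(g["frame"],(400,300)),f])[:,:,::-1])
E
```

```text
False
[0.51530757 0.02025191 0.00447811] 54.29093528804305 [-1.57635681 -0.03419662  5.92996655] 48.098520040512085 19.2167
[ 0.51025707 -0.24637479  0.14246804] [ 0.50992577 -0.24732826  0.14235643] 54.65894096230953 [ 0.28302206 -0.02662708 -1.96176229] 22.175
```

View pics/held.png

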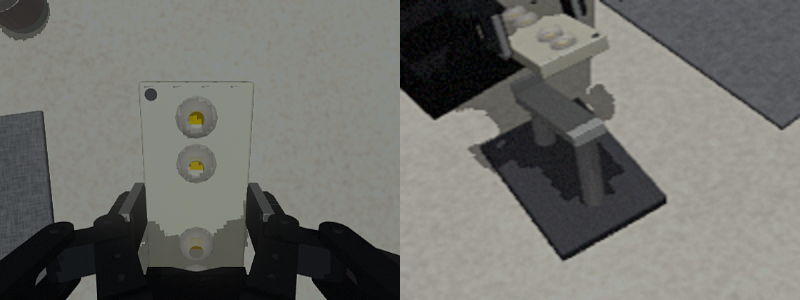

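The module is held squarely by its long edges, lenses up, above the rail and aligned with it.

Run:
```python
from bench import env,kinematics,monitor,eyes
from h import *
def rp(): 
    s=monitor.sense();d=s["position"]+.0078*RX[:,2]-railw(RP,[[0,0,0]])[0]; return (RX.T@d*1e3).round(2),(RX.T@s["contact_force"]).round(2),round(s["clock"],2)
env.hold(.3); print(rp())
env.movel(tcp_rail(.071,.012,h=.0078),velocity=.1); env.hold(.2); print(rp())
print(env.movel(tcp_rail(.071,.002,h=.0078),velocity=.02,guard=3)); a=rp(); print(a)
z=a[0][2]/1e3
print(env.movel(tcp_rail(.059,z,h=.0078),velocity=.02,guard=4)); print(rp())
t=eyes.grab_frame("scene");w=eyes.grab_frame("wrist");np.savez("pl.npz",s=t["frame"],w=w["frame"])
f=cv2.resize(t["frame"][220:370,100:300],(400,300))
cv2.imwrite("pics/place.png",np.hstack([cv2.resize(w["frame"],(400,300)),f])[:,:,::-1])
```

```text
(array([71.15,  0.39, 69.6 ]), array([-0.4 , -0.08, -3.35]), 22.57)
(array([71.36, -0.18, 12.58]), array([-1.4 , -0.13, -2.74]), 23.5)
True
(array([71.19, -0.1 ,  6.36]), array([-0.42,  0.93,  7.02]), 23.88)
True
(array([70.8 , -0.18,  6.31]), array([ 0.83, -0.64,  5.5 ]), 24.08)
```

Rail contact came at the expected height, but the slide's guard tripped straight away from rubbing. I'll hover 0.7 mm up and slide again.

Run:
```python
from bench import env,kinematics,monitor,eyes
from h import *
def rp(): 
    s=monitor.sense();d=s["position"]+.0078*RX[:,2]-railw(RP,[[0,0,0]])[0]; return (RX.T@d*1e3).round(2),(RX.T@s["contact_force"]).round(2),round(s["clock"],2)
env.movel(tcp_rail(.0708,.0072,h=.0078),velocity=.02); env.hold(.2); print(rp())
print(env.movel(tcp_rail(.059,.0072,h=.0078),velocity=.015,guard=4)); a=rp(); print(a)
print(env.movel(tcp_rail(a[0][0]/1e3,.0045,h=.0078),velocity=.015,guard=4)); print(rp())
w=eyes.grab_frame("scene");t=eyes.grab_frame("scene")
f=cv2.resize(t["frame"][220:370,100:300],(800,600),interpolation=cv2.INTER_CUBIC)
cv2.imwrite("pics/place.png",f[:,:,::-1])
```

```text
(array([70.49,  0.17,  6.92]), array([-0.65, -0.18, -2.74]), 24.63)
True
(array([64.42, -0.09,  7.14]), array([ 4.  , -0.69, -2.05]), 25.15)
True
(array([64.47, -0.07,  6.34]), array([-3.11,  0.22,  9.35]), 25.36)
```

The stop was felt at x ≈ 64.4 mm and the plate is seated at 6.3 mm, both close to the nominal 65 and 6 mm. Now I release and retreat.

Run:
```python
from bench import env,kinematics,monitor,eyes
from h import *
env.hold(.2); env.release(); env.hold(.2)
env.movel(tcp_rail(.0645,.06,h=.0078),velocity=.08)
env.movel(tcp_rail(.0645,.12,h=.0078),velocity=.15); env.hold(.3)
w=eyes.grab_frame("wrist");t=eyes.grab_frame("scene")
for c,M in((w,"w"),):
    print("expected px(400 scale)",(proj(c,railw(RP,[[.13,.028,.012],[.13,-.028,.012],[0,.028,.012],[0,-.028,.012]]))/1.4).round(1).tolist())
f=cv2.resize(t["frame"][220:370,100:300],(400,300))
cv2.imwrite("pics/done.png",np.hstack([cv2.resize(w["frame"],(400,300)),f])[:,:,::-1])
print(monitor.sense()["clock"])
```

```text
expected px(400 scale) [[164.1, 76.9], [226.9, 76.9], [168.3, 207.9], [222.8, 207.9]]
28.05
```

View pics/done.png

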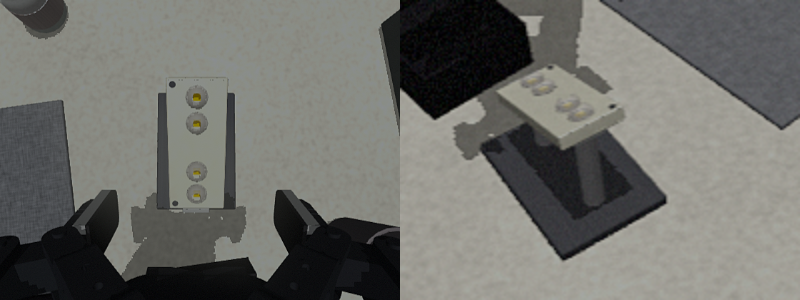

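The module sits on the rail with corners near (166,78), (228,77), (169,208) and (223,208). That is within about 2 px of where they should be, and its lower end is at the stop.

```bash
python3 -c "
from bench import job
print(job.hand_in())"
```

```text
the job is handed in; nothing more can be done
None
```

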